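# Build up a vacuum filter on the manifold

### The job

Build the second vacuum filter on the free port of the two-place manifold, one part at a time from the bottom up: the filter head with its stopper in the port, the perforated support screen in the head, the tall funnel on the screen and last the lid in the funnel's mouth. Each part must sit fully home and upright before the next one goes on; leave the short funnel and the two bottles standing where they are.

Things in the scene. Friction and masses are not known exactly. Their poses are not given: they have to be found in the camera images.
- port_mouth (a point): Centre of the rim of the free port: the empty one of two conical steel cups, 160 mm apart, on a fixed steel bar (40 mm thick, 62 mm high) lying across the table. Rim 85 mm above the table, 50 mm across outside, 41 mm inside, tapering to 32 mm at its floor 22 mm down. A small stopcock reaches 48 mm from the cup's axis on the robot's side, 63 mm high.
- built_set: The other port of the manifold, which already carries a finished filter of the same parts (fixed, 56 mm thick, 225 mm high); it shows how the result looks. Origin on the table under its axis, z up. Leave it alone.
- filter_head: Loose, 140 g: dark tapered rubber stopper (28 mm across at the foot, 38 at its top, 20 tall) under a round steel body (50 mm across, 20 to 46 mm above the foot) with a conical cup in its top (42 mm wide, 9 deep). Stands on its foot; round about z; origin at the centre of the underside. Home: steel body rests on the port's rim, origin 20 mm below port_mouth.
- support_screen: Loose perforated steel disc, 60 g, right side up: tapered nose below (30 mm across at the foot, 38 at its top, 7 tall), flange 56 mm across from 7 to 15 mm up, recess in its top with many dark holes (49 mm wide, 5 deep). Round about z; origin at the centre of the underside. Home: flange rests on the head's rim, origin 39 mm above the head's origin.
- tall_funnel: Loose white open cylinder standing upright, 100 g, 84.5 mm tall: body 52 mm across from 4.5 mm up, mouth 45 mm inside, short tapered nose at the bottom (38 to 45 mm across, 4.5 tall). Round about z; origin at the centre of the underside. Home: the body's lower edge rests on the screen's rim, origin 10.5 mm above the screen's origin.
- funnel_lid: Loose white lid, 40 g, lying right side up: tapered plug below (32 to 41 mm across, 9 tall), flange 56 mm across from 9 to 13 mm up, round knob 21 mm across from 13 to 35 mm up. Round about z; origin at the centre of the underside. Home: the flange rests on the funnel's rim, origin 75.5 mm above the tall funnel's origin.
- short_funnel: Loose short white funnel, like the tall one but only 34.5 mm tall (52 mm across), not needed; leave it standing. Origin at the centre of its underside, z up.
- media_bottle: Loose bottle with an orange cap, 67 mm across, 155 mm tall, a bystander. Origin at the centre of its underside, z up.
- amber_bottle: Loose small brown bottle with a black cap, 43 mm across, 66 mm tall, a bystander. Origin at the centre of its underside, z up.

How it is judged:
On the way, in this order (a step that is already met when the one before it is completed fails the run):
1. The filter head sits fully in the free port (horizontal distance between filter_head and port_mouth below 0.006 m and z of filter_head in the frame of port_mouth between -0.0235 and -0.017 m and angle between filter_head's own z axis and vertical below 0.07 rad), for 0.2 s.
2. The support screen sits in the filter head (horizontal distance between support_screen and filter_head below 0.006 m and z of support_screen in the frame of filter_head between 0.0355 and 0.042 m and angle between support_screen's own z axis and vertical below 0.07 rad), for 0.2 s.
3. The tall funnel sits on the support screen (horizontal distance between tall_funnel and support_screen below 0.006 m and z of tall_funnel in the frame of support_screen between 0.007 and 0.0135 m and angle between tall_funnel's own z axis and vertical below 0.07 rad), for 0.2 s.
4. The lid sits in the mouth of the tall funnel (horizontal distance between funnel_lid and tall_funnel below 0.006 m and z of funnel_lid in the frame of tall_funnel between 0.072 and 0.0785 m and angle between funnel_lid's own z axis and vertical below 0.07 rad), for 0.2 s.
At the end, for the whole second after the job is handed in: The whole column stands at rest and released on the free port: head in the port, screen in the head, tall funnel on the screen, lid in the funnel's mouth; each part within 6 mm sideways of the one below, within about 3 mm of its home height and within 4 degrees of upright (all of step 1 and all of step 2 and all of step 3 and all of step 4 and linear speed of each of filter_head, support_screen, tall_funnel, funnel_lid below 0.02 m/s and angular speed of each of filter_head, support_screen, tall_funnel, funnel_lid below 0.2 rad/s); the robot touches nothing.
It fails at once if The short funnel is moved more than 20 mm or tipped (distance of short_funnel from where it was at the start of the episode above 0.02 m or angle between short_funnel's own z axis and vertical above 0.35 rad).
It fails at once if The media bottle is moved more than 20 mm or tipped (distance of media_bottle from where it was at the start of the episode above 0.02 m or angle between media_bottle's own z axis and vertical above 0.35 rad).
It fails at once if The amber bottle is moved more than 20 mm or tipped (distance of amber_bottle from where it was at the start of the episode above 0.02 m or angle between amber_bottle's own z axis and vertical above 0.35 rad).
It also fails if it takes over 109 s, if anything falls off the work surface, if the arm or the gripper's body presses on something with over 40 N, if the wrist force passes 120 N, or if a joint passes its speed limit or range.

### The arm

A 6-joint arm with a two-finger parallel gripper is mounted at the origin on a cart in front of the work surface, level with it; the furniture and walls round the work are solid. World frame = base frame: x ahead of the robot, y to its left, z up, the work surface at z = 0. Lengths are in m, angles in rad, forces in N, time in s.
With the tool pointing down it reaches from about 0.225 to 0.875 m from the base axis. Payload 3.4 kg.
Tool frame: the origin (TCP) lies at the very end of the fingers, on their centre line; the grasp point (between the pads) lies 19 mm behind it; z points along the fingers, y is the line along which they close (so a half turn about z gives the same grasp; the last joint's range is limited). The gripper opens to 85 mm and grips with 20 to 120 N. Pads are 22 mm wide; open, the fingers measure 114 mm over their backs; the gripper's body (76 mm by 85 mm) begins 54 mm behind the grasp point. The pads swing forward as they close: fully open they stand 13 mm farther back than shut.
Start: joints at [1.139, 0.276, 1.505, -0, 1.361, -0.121], TCP at [0.176, 0.547, 0.231] pointing down, gripper open.
Joint ranges: [-2.89, 2.89], [-0.75, 2.08], [0.22, 2.7], [-1.18, 4.32], [0.11, 2.71], [-2.7, 2.7]. Speed limits (rad/s): [2.57, 2.57, 3.14, 3.14, 3.14, 3.14].

### API

Orientations are given as a unit quaternion [w, x, y, z].
In Python, from rig import readout, vision, manip gives the robot as it stands.
- The arm moves only by the shell command python3 -m handwheel 'ROWS' [FORCE]. ROWS is JSON, a list of rows, each a list of 3 entries, a list of its own where there are three numbers: the shift along the tool's x, y, z in mm, then the turn, a rotation vector about the tool's x, y, z in units of 6 degrees (1.0 is 6 degrees), then the closure, from -1 (fully open) to 1 (shut), so that 0 is half open. A call has 1 to 20 rows; each row shifts and turns the commanded pose from where the row before left it, along the tool's axes as they then stand; what a row does not reach is not made up. A row lasts 1/8 s, in which the tool goes at most 62.5 mm and 10.7 degrees, less where a joint would pass 70% of its speed; a pose out of reach is approached as far as the arm can. A call is refused whole if a number of a shift passes 62.5 or a number of a turn 1, either way. A call with a gripper value outside its range is refused whole. The fingers move at their own pace and stop on an object; FORCE is the grip in N (left out, the last holds). Time passes only in rows, so rows that do not move let the fingers close. It gives the time, the measured TCP pose, the force, the opening and the grip force at its end, in the units of the state.
- readout.get_state(): the state, without advancing time (a new reading comes with each control period).
- vision.get_image(name): name is "scene" or "side" or "wrist"; returns the picture (400x640x3 uint8, blue, green, red); there is no depth.
- vision.camera_params(name): a dict with "intrinsics" (3x3 intrinsics, pixels), "rvec" (rotation vector, rad) and "tvec" (3), from world to camera coordinates, as OpenCV has them; the wrist camera has in their place "hand_eye" (4x4, takes a point from camera to tool coordinates, whose origin is the TCP and whose axes are the flange's). Camera axes: x right, y down, z forward; pixel columns grow to the right and rows downward; lengths in m; the calibration is good to about 2 mm. A picture is of the moment at which its call begins: read the wrist's pose just before it. camera_params takes no time and is no camera call.
- manip.sign_off(): hands the job in; it is judged then, once.
The state is a dict: "clock": time; "qpos": joint angles; "qd": joint speeds; "effort": joint torques, N m; "position": TCP position; "ee_rot": TCP orientation; "contact_force": force on the tool from outside, world axes, zero at the start; "moment": the same for the moment, N m; "width": finger opening in m; "gripper_force": force on a finger pad.
Only numpy, scipy, OpenCV 4.12 (cv2) and the standard library are available. Lean on these libraries where they do the work, as an engineer would, in place of code of your own. Each camera call takes 0.05 s, during which the arm holds its last target. There are 200 camera calls.

## Working session

There is one attempt and no reset: what is moved stays moved. The work goes in short steps, Python scripts to look and compute and a shell command to move; the robot and the scene stay as the last step left them, time stands still between calls to the robot, and variables do not carry over. Pictures are saved under pics/ and viewed, at most 14 in all, crops included, and the job is handed in when it is done.

```bash
mkdir -p pics; ls
python3 - <<'E'
from rig import readout, vision
import cv2,numpy as np
s=readout.get_state();print(s)
for n in ("scene","side","wrist"):
    p=vision.camera_params(n);print(n,{k:np.round(v,4).tolist() for k,v in p.items()})
    cv2.imwrite(f"pics/{n}0.png",vision.get_image(n))
E
```

```text
pics
{'clock': 0.0, 'qpos': array([ 1.13901331e+00,  2.76607157e-01,  1.50613730e+00, -2.77743340e-05,
        1.36068567e+00, -1.21016606e-01]), 'qd': array([ 1.82108060e-03, -4.52375927e-05, -8.96778106e-04,  2.04888683e-04,
       -1.42478640e-03, -1.26679783e-03]), 'effort': array([ 1.86071920e-03, -4.16784453e+01, -2.45804071e+01,  3.48927524e-04,
        1.09789224e-02,  4.09665040e-05]), 'position': array([0.17563043, 0.54696861, 0.23043111]), 'ee_rot': array([-2.37654963e-04,  1.54755759e-01,  9.87952332e-01, -8.87574515e-04]), 'contact_force': array([-0.7747387 , -0.03854867,  0.21950249]), 'moment': array([-0.01507505,  0.00042391, -0.08528072]), 'gripper_force': 0.0, 'width': 0.0853118254238855}
scene {'intrinsics': [[397.9457, 0.0, 324.6806], [0.0, 397.9457, 196.7828], [0.0, 0.0, 1.0]], 'rvec': [2.2488, -0.7765, 0.3208], 'tvec': [-0.4011, 0.2968, 0.9033]}
side {'intrinsics': [[418.141, 0.0, 315.6127], [0.0, 418.141, 207.4021], [0.0, 0.0, 1.0]], 'rvec': [0.1529, -2.6527, 1.6087], 'tvec': [0.5074, 0.0965, 1.028]}
wrist {'intrinsics': [[343.0926, 0.0, 319.706], [0.0, 343.0926, 199.3205], [0.0, 0.0, 1.0]], 'hand_eye': [[0.0005, -0.9647, -0.2635, 0.0665], [1.0, 0.0001, 0.0012, -0.0003], [-0.0011, -0.2635, 0.9647, -0.1427], [0.0, 0.0, 0.0, 1.0]]}
```

View pics/scene0.png

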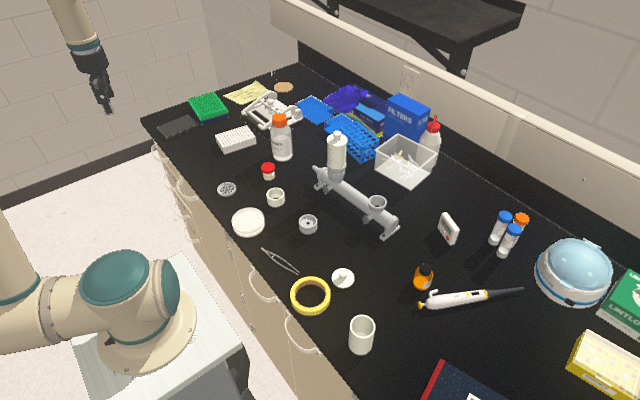

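View pics/side0.png

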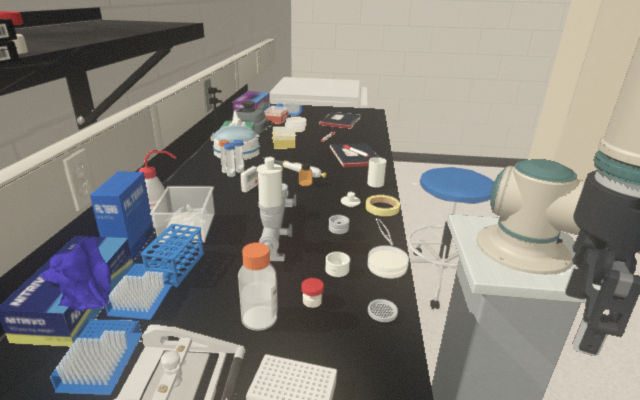

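The scene view shows the screen at (227,188), short funnel (276,197), head (308,224), lid (343,278), tall funnel (361,334) and free port rim (377,203). In the side view the screen is at (382,310), the head at (339,225), the lid at (350,200) and the funnel at (376,172). I'll enlarge both.

Run:
```python
import cv2,numpy as np
a=cv2.imread("pics/scene0.png");b=cv2.imread("pics/side0.png")
c=a[165:365,205:405];cv2.imwrite("pics/sc1.png",cv2.resize(c,(800,800),interpolation=cv2.INTER_CUBIC)[0:600])
c=b[150:330,260:410];cv2.imwrite("pics/sd1.png",cv2.resize(c,None,fx=3.3,fy=3.3,interpolation=cv2.INTER_CUBIC))
```

```text
(no output)
```

View pics/sc1.png

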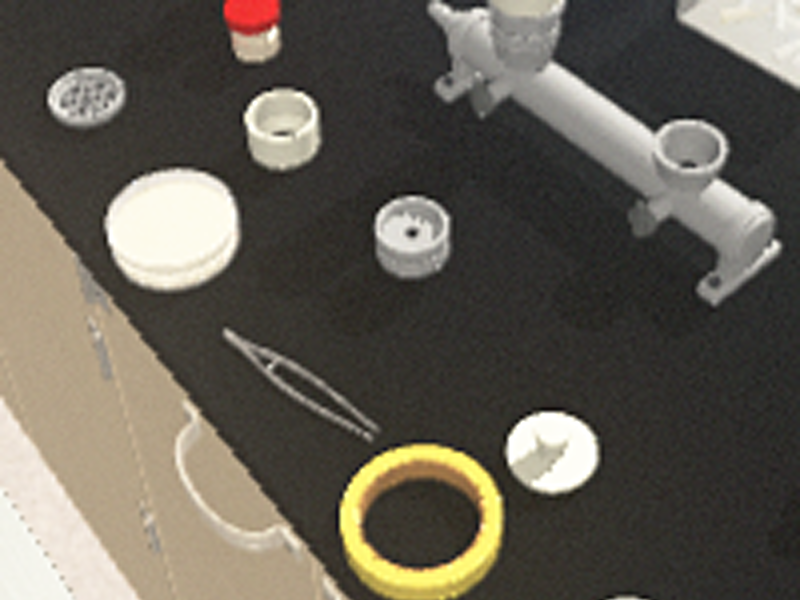

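View pics/sd1.png

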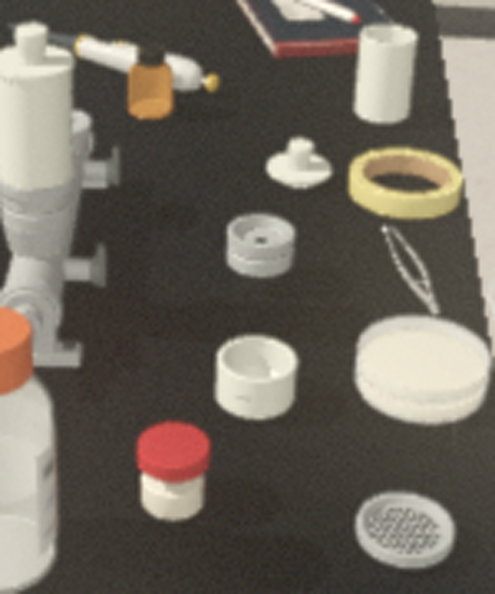

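```bash
cat > h.py <<'E'
import cv2,numpy as np
from rig import readout,vision
from scipy.spatial.transform import Rotation as R
def cam(n,s=None):
    p=vision.camera_params(n);K=np.array(p["intrinsics"])
    if "rvec" in p:
        Rm=cv2.Rodrigues(np.array(p["rvec"]))[0];return K,Rm.T,-Rm.T@np.array(p["tvec"]).ravel()
    s=s or readout.get_state();q=s["ee_rot"];Rt=R.from_quat([q[1],q[2],q[3],q[0]]).as_matrix()
    H=np.array(p["hand_eye"]);return K,Rt@H[:3,:3],Rt@H[:3,3]+s["position"]
def plane(n,uv,z,s=None):
    K,Rc,c=cam(n,s);d=Rc@np.linalg.solve(K,[uv[0],uv[1],1]);return (c+d*(z-c[2])/d[2])[:2]
def proj(n,P,s=None):
    K,Rc,c=cam(n,s);x=K@(Rc.T@(np.array(P)-c));return x[:2]/x[2]
def totool(d,s=None):  # world vector mm -> tool axes
    s=s or readout.get_state();q=s["ee_rot"];return R.from_quat([q[1],q[2],q[3],q[0]]).inv().apply(d)
E
python3 - <<'E'
from h import *
np.set_printoptions(precision=4,suppress=True)
D=dict(screen=((226.75,188.5),(382.7,309.7),.015),head=((308.25,219.5),(339.1,221.5),.046),lid=((343,277.5),(350.6,200.9),.013),funnel=((362,323),(377.6,160.9),.0845),port=((377.5,201.75),None,.085),short=((275.75,194.25),None,.0345),media=(None,None,0))
for k,(a,b,z) in D.items():
    print(k,a and plane("scene",a,z),b and plane("side",b,z))
print("built base side",plane("scene",(336.5,138),.2),plane("side",(270,170),.203), "amber",plane("scene",(424,268),.066),"media",plane("scene",(279,119),.155))
E
```

```text
screen [0.354  0.2819] [0.3526 0.2916]
head [0.4578 0.0057] [0.4512 0.0186]
lid [ 0.4282 -0.1771] [ 0.4263 -0.1649]
funnel [ 0.3559 -0.3209] [ 0.3514 -0.3096]
port [ 0.6218 -0.0863] None
short [0.4476 0.1519] None
media None None
built base side [0.615  0.0825] [0.6038 0.0924] amber [ 0.5715 -0.3007] media [0.5768 0.3125]
```

```bash
python3 -m handwheel '[[[-36,-35,4],[0,0,0],-1],[[-36,-35,4],[0,0,0],-1],[[-36,-35,4],[0,0,0],-1],[[-36,-35,4],[0,0,0],-1],[[-36,-35,4],[0,0,0],-1],[[-36,-35,4],[0,0,0],-1],[[-36,-35,4],[0,0,0],-1],[[-36,-35,4],[0,0,0],-1],[[-36,-35,4],[0,0,0],-1],[[-36,-35,4],[0,0,0],-1],[[-36,-35,4],[0,0,0],-1],[[-32,-39,6],[0,0,0],-1],[[0,0,0],[0,0,0],-1],[[0,0,0],[0,0,0],-1]]'
python3 - <<'E'
from h import *
s=readout.get_state();print(s["position"],s["ee_rot"],s["qpos"],s["contact_force"],s["clock"])
im=vision.get_image("wrist");cv2.imwrite("pics/w1.png",im);import pickle;pickle.dump(s,open("w1.pkl","wb"))
for p in ([.4578,.0057,.046],[.4512,.0186,.046],[.622,-.086,.085],[.4476,.152,.0345]): print(proj("wrist",p,s))
E
```

```text
clock: 1.9
position: [0.453, 0.0133, 0.181]
ee_rot: [-0.001, 0.155, 0.988, 0.0]
contact_force: [-0.0, -0.2, 0.1]
width: 0.0855
gripper_force: 0.0
[0.4530368  0.01327674 0.18099463] [-7.43800867e-04  1.55205502e-01  9.87881848e-01  3.90413061e-04] [-1.25102149e-01  1.30100851e-01  1.82993803e+00  8.92431174e-04
  1.18301682e+00 -1.38456548e+00] [-0.0123995  -0.24781479  0.12253507] 1.9
[312.74224837 196.77083205]
[325.0469954 184.8338192]
[270.42474991 413.6581181 ]
[476.97531405 129.54074183]
```

View pics/w1.png

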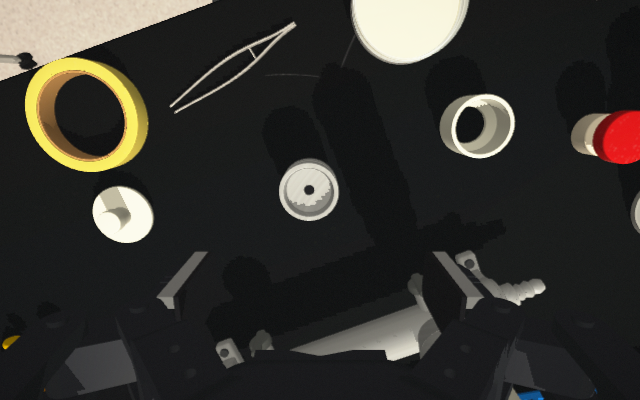

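The wrist view puts the head rim centre at (309,189), the lid flange at about (124,214) and the short funnel rim at (478,126).

Run:
```python
from h import *
import pickle
s=pickle.load(open("w1.pkl","rb"))
g=cv2.imread("pics/w1.png",0)
h=plane("wrist",(309,188.5),.046,s);print("head",h,"lid",plane("wrist",(124,214),.012,s),"short",plane("wrist",(479,125.5),.0345,s))
im=cv2.imread("pics/w1.png");c=im[140:240,250:370];cv2.imwrite("pics/w1c.png",cv2.resize(c,None,fx=5,fy=5,interpolation=cv2.INTER_CUBIC))
print("tool mm",totool(np.r_[h*1000-s["position"][:2]*1000,0],s))
```

```text
head [0.4500857  0.00495186] lid [ 0.4271633  -0.17390107] short [0.44487196 0.15422198]
tool mm [ 2.56101878e-01 -8.82875635e+00 -4.36437474e-03]
```

View pics/w1c.png

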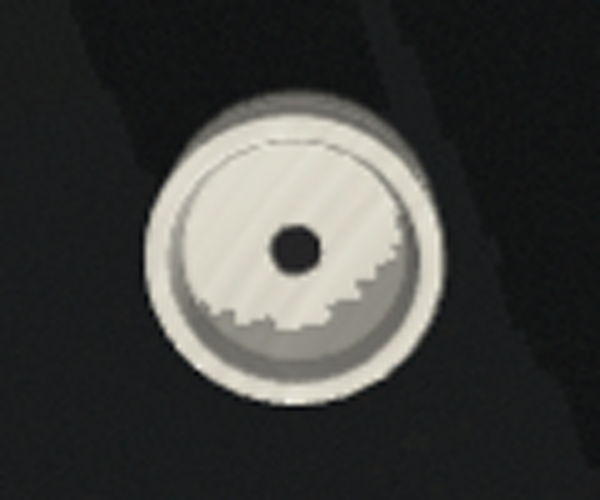

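Rim centre in the enlarged crop is (309.1,191.8), and its 60 px diameter matches 50 mm at 285 mm depth. So the move is tool x −2.4, y −8.8. Descending and gripping.

```bash
python3 -m handwheel '[[[-1.2,-4.4,20],[0,0,0],-1],[[-1.2,-4.4,40],[0,0,0],-1],[[0,0,40],[0,0,0],-1],[[0,0,40],[0,0,0],-1],[[0,0,22],[0,0,0],-0.5],[[0,0,0],[0,0,0],0.2],[[0,0,0],[0,0,0],1],[[0,0,0],[0,0,0],1],[[0,0,0],[0,0,0],1],[[0,0,0],[0,0,0],1],[[0,0,0],[0,0,0],1]]' 40
```

```text
clock: 3.32
position: [0.4534, 0.0037, 0.0194]
ee_rot: [0.0, 0.155, 0.988, 0.0]
contact_force: [-0.4, -0.3, -1.5]
width: 0.0483
gripper_force: 41.5
```

```bash
python3 -m handwheel '[[[0,0,-20],[0,0,0],1],[[0,0,-40],[0,0,0],1],[[0,0,-40],[0,0,0],1],[[-20,-3,-40],[0,0,0],1],[[-40,-5,-40],[0,0,0],1],[[-40,-5,0],[0,0,0],1],[[-40,-5,0],[0,0,0],1],[[-40,-5,0],[0,0,0],1],[[-36,-6,0],[0,0,0],1],[[0,0,0],[0,0,0],1],[[0,0,0],[0,0,0],1]]'
python3 - <<'E'
from h import *
s=readout.get_state();print(s["position"],s["ee_rot"],s["width"])
im=vision.get_image("wrist");cv2.imwrite("pics/w2.png",im);import pickle;pickle.dump(s,open("w2.pkl","wb"))
print(proj("wrist",[.618,-.0875,.085],s))
E
```

```text
clock: 4.7
position: [0.6491, -0.0896, 0.1985]
ee_rot: [-0.001, 0.155, 0.988, 0.0]
contact_force: [0.5, -0.7, -1.4]
width: 0.0484
gripper_force: 41.8
[ 0.64905884 -0.08959517  0.19847947] [-1.29002325e-03  1.54886572e-01  9.87931377e-01  2.84262469e-04] 0.04839129722157054
[309.69525359 156.3462158 ]
```

View pics/w2.png

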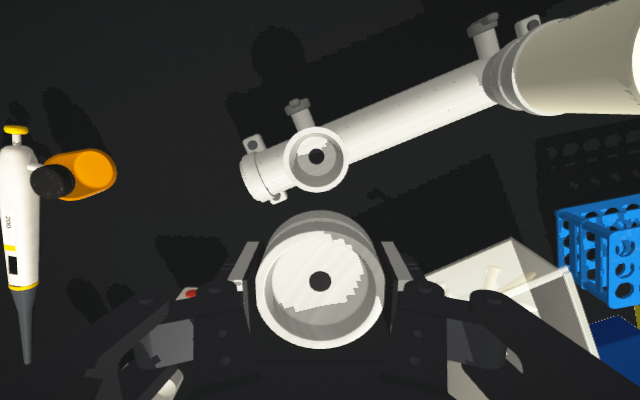

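The port rim centre is at (316.5,159.5) and the held head's rim is at about (320.5,289), with the head upright in the grip.

Run:
```python
from h import *
import pickle
s=pickle.load(open("w2.pkl","rb"));z=s["position"][2]
p=plane("wrist",(316.5,159.5),.085,s);h=plane("wrist",(320.5,289),z+.0266,s);print("port",p,"head",h)
for v in (h,p,): print(totool(np.r_[v-s["position"][:2],0]*1000,s))
print("d",totool(np.r_[p-h,0]*1000,s))
for r,c,zz in ((.025,p,.085),(.025,h,z+.0266)):
    q=np.array([proj("wrist",[c[0]+r*np.cos(t),c[1]+r*np.sin(t),zz],s) for t in np.linspace(0,6.28,200)]);print(q.min(0),q.max(0))
```

```text
port [ 0.62181318 -0.0833808 ] head [ 0.64940391 -0.08958732]
[-0.32610751  0.11308049 -0.00084161]
[27.84013724 -2.4219202   0.07302127]
d [28.16624475 -2.53500069  0.07386289]
[283.16593741 125.46483892] [349.82245264 191.85334295]
[254.19550791 226.45591573] [386.76976479 345.54908423]
```

```bash
python3 -m handwheel '[[[14,-1.2,15],[0,0,0],1],[[14.2,-1.3,30],[0,0,0],1],[[0,0,30],[0,0,0],1],[[0,0,15],[0,0,0],1],[[0,0,8],[0,0,0],1],[[0,0,6],[0,0,0],1],[[0,0,4],[0,0,0],1],[[0,0,3],[0,0,0],1],[[0,0,0],[0,0,0],1],[[0,0,0],[0,0,0],1]]'
```

```text
clock: 6.0
position: [0.6227, -0.0837, 0.0885]
ee_rot: [0.0, 0.155, 0.988, 0.0]
contact_force: [1.8, -0.3, -2.0]
width: 0.0484
gripper_force: 41.8
```

```bash
python3 -m handwheel '[[[0,0,2],[0,0,0],1],[[0,0,1.5],[0,0,0],1],[[0,0,1],[0,0,0],1],[[0,0,0],[0,0,0],1]]'
```

```text
clock: 6.5
position: [0.6224, -0.0836, 0.084]
ee_rot: [-0.0, 0.155, 0.988, 0.0]
contact_force: [-1.2, -0.1, -0.1]
width: 0.0484
gripper_force: 42.1
```

```bash
python3 -m handwheel '[[[0,0,0],[0,0,0],0],[[0,0,0],[0,0,0],-1],[[0,0,0],[0,0,0],-1],[[0,0,0],[0,0,0],-1],[[0,0,-20],[0,0,0],-1],[[0,0,-40],[0,0,0],-1],[[0,0,-40],[0,0,0],-1],[[0,0,-20],[0,0,0],-1],[[0,0,0],[0,0,0],-1],[[0,0,0],[0,0,0],-1]]'
python3 - <<'E'
from h import *
s=readout.get_state();print(s["position"],s["ee_rot"],s["width"])
im=vision.get_image("wrist");cv2.imwrite("pics/w3.png",im);import pickle;pickle.dump(s,open("w3.pkl","wb"))
c=np.array([.6223,-.0834])
for r,zz in ((.025,.111),(.021,.111)):
    q=np.array([proj("wrist",[c[0]+r*np.cos(t),c[1]+r*np.sin(t),zz],s) for t in np.linspace(0,6.28,200)]).astype(np.float32);e=cv2.fitEllipse(q);print(e);cv2.ellipse(im,e,(0,0,255),1)
cv2.imwrite("pics/w3c.png",cv2.resize(im[80:280,220:420],None,fx=3,fy=3))
t=np.array([352,285,180])-s["position"]*1000;print("tool to screen",totool(t,s))
E
```

```text
clock: 7.75
position: [0.6217, -0.0834, 0.2026]
ee_rot: [-0.001, 0.155, 0.988, 0.0]
contact_force: [1.3, 0.2, 0.6]
width: 0.0855
gripper_force: 0.0
[ 0.62174835 -0.08344978  0.20261481] [-9.63890683e-04  1.54790548e-01  9.87946829e-01  1.42606866e-04] 0.0855153900351136
((320.0749816894531, 202.8245086669922), (67.75171661376953, 70.41643524169922), 89.55270385742188)
((320.0760803222656, 203.09226989746094), (56.89937210083008, 59.14353561401367), 89.55331420898438)
tool to screen [369.46751752 268.29142254  23.33037344]
```

View pics/w3c.png

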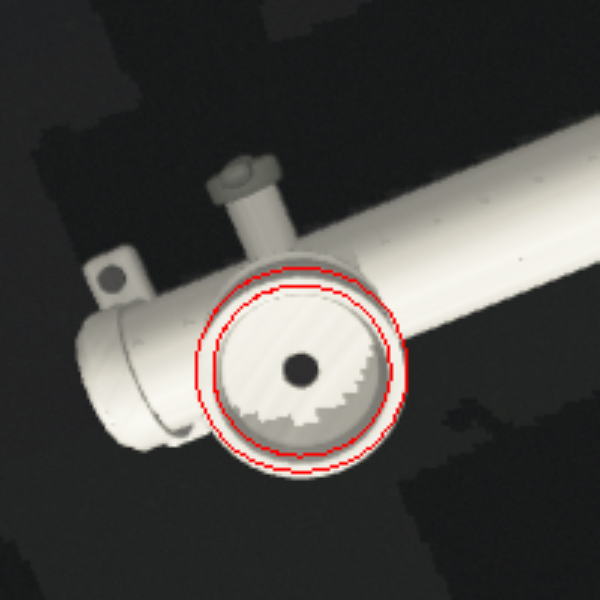

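The head is seated: its rim size matches the home height, and the centre is within 2 px (about 1.5 mm towards +x). Going to the screen, clear of the built set.

```bash
python3 -m handwheel '[[[38,-12,0],[0,0,0],-1],[[38,-12,0],[0,0,0],-1],[[38,-13,0],[0,0,0],-1],[[32,38,3],[0,0,0],-1],[[32,38,3],[0,0,0],-1],[[32,38,3],[0,0,0],-1],[[32,38,3],[0,0,0],-1],[[32,38,3],[0,0,0],-1],[[32,38,3],[0,0,0],-1],[[32,38,3],[0,0,0],-1],[[31,39,3],[0,0,0],-1],[[0,0,0],[0,0,0],-1],[[0,0,0],[0,0,0],-1]]'
python3 - <<'E'
from h import *
s=readout.get_state();print(s["position"],s["ee_rot"],s["qpos"])
im=vision.get_image("wrist");import pickle;pickle.dump(s,open("w4.pkl","wb"));cv2.imwrite("pics/w4.png",im)
c=np.array([.352,.285]);r=.028
q=np.array([proj("wrist",[c[0]+r*np.cos(t),c[1]+r*np.sin(t),.015],s) for t in np.linspace(0,6.28,200)]).astype(np.float32);e=cv2.fitEllipse(q);print(e);cv2.ellipse(im,e,(0,0,255),1)
cv2.imwrite("pics/w4c.png",cv2.resize(im[90:290,200:440],None,fx=3,fy=3))
E
```

```text
clock: 9.43
position: [0.3526, 0.2838, 0.1789]
ee_rot: [-0.001, 0.154, 0.988, -0.001]
contact_force: [-0.7, -0.4, -0.3]
width: 0.0857
gripper_force: 0.0
[0.35264507 0.28378105 0.17892055] [-5.61100577e-04  1.54289717e-01  9.88025046e-01 -9.36751626e-04] [ 5.24299514e-01  1.31498789e-01  1.83389280e+00 -8.14746918e-04
  1.17825122e+00 -7.36367138e-01]
((321.09124755859375, 179.5423583984375), (60.14754867553711, 61.391746520996094), 88.77861022949219)
```

View pics/w4c.png

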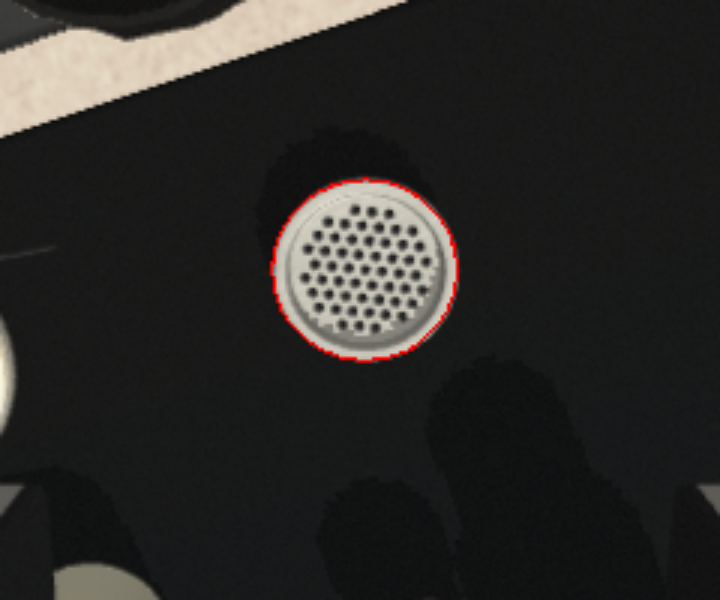

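The screen fits the predicted circle exactly at (0.352, 0.285). Going down to grip the flange.

```bash
python3 -m handwheel '[[[0.9,1,20],[0,0,0],-1],[[0,0,45],[0,0,0],-1],[[0,0,45],[0,0,0],-1],[[0,0,40],[0,0,0],-1],[[0,0,18],[0,0,0],-1],[[0,0,7],[0,0,0],-0.5],[[0,0,0],[0,0,0],0],[[0,0,0],[0,0,0],0.5],[[0,0,0],[0,0,0],1],[[0,0,0],[0,0,0],1],[[0,0,0],[0,0,0],1],[[0,0,0],[0,0,0],1]]' 30
```

```text
clock: 10.98
position: [0.3527, 0.2858, 0.0051]
ee_rot: [0.0, 0.155, 0.988, 0.0]
contact_force: [0.7, 0.1, 2.9]
width: 0.0536
gripper_force: 31.9
```

```bash
python3 -m handwheel '[[[0,0,-10],[0,0,0],1],[[0,0,-30],[0,0,0],1],[[0,0,-50],[0,0,0],1],[[0,0,-50],[0,0,0],1],[[-32,-38,-20],[0,0,0],1],[[-32,-38,-20],[0,0,0],1],[[-32,-38,-20],[0,0,0],1],[[-32,-38,-5],[0,0,0],1],[[-32,-38,0],[0,0,0],1],[[-32,-38,0],[0,0,0],1],[[-32,-38,0],[0,0,0],1],[[-32,-39,0],[0,0,0],1],[[-48,15,0],[0,0,0],1],[[-48,15,0],[0,0,0],1],[[-48,16,0],[0,0,0],1],[[0,0,0],[0,0,0],1],[[0,0,0],[0,0,0],1],[[0,0,0],[0,0,0],1]]'
python3 - <<'E'
from h import *
s=readout.get_state();print(s["position"],s["ee_rot"],s["width"])
im=vision.get_image("wrist");import pickle;pickle.dump(s,open("w5.pkl","wb"));cv2.imwrite("pics/w5.png",im)
def ov(c,r,zz):
    q=np.array([proj("wrist",[c[0]+r*np.cos(t),c[1]+r*np.sin(t),zz],s) for t in np.linspace(0,6.28,200)]).astype(np.float32);e=cv2.fitEllipse(q);print(e);cv2.ellipse(im,e,(0,0,255),1)
ov([.6236,-.083],.025,.111); ov(s["position"][:2],.028,s["position"][2]+.01)
cv2.imwrite("pics/w5c.png",cv2.resize(im[100:360,200:440],None,fx=2.3,fy=2.3))
E
```

```text
clock: 13.22
position: [0.6528, -0.0832, 0.2103]
ee_rot: [-0.0, 0.155, 0.988, -0.0]
contact_force: [0.6, -0.7, -0.3]
width: 0.0537
gripper_force: 31.9
[ 0.65284241 -0.08317358  0.21028616] [-2.71872020e-04  1.54808182e-01  9.87944509e-01 -1.31770288e-05] 0.05369654932381601
((307.4152526855469, 161.1729278564453), (69.83281707763672, 70.62348175048828), 117.62738037109375)
((320.0775146484375, 265.2083435058594), (120.734619140625, 132.21975708007812), 89.7474594116211)
```

View pics/w5c.png

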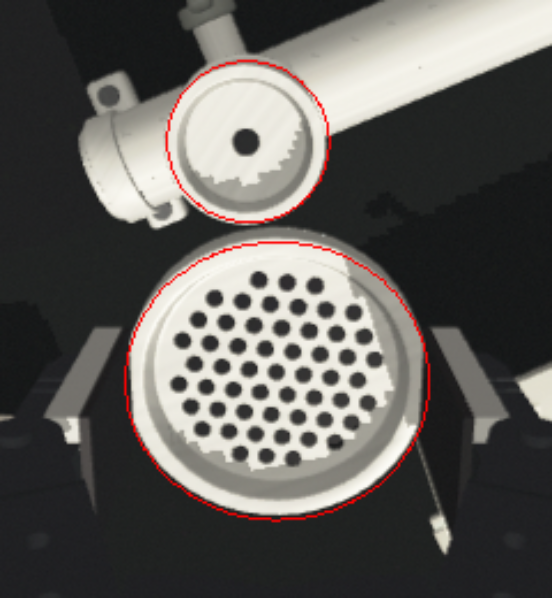

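Head and screen both sit within 1–2 px of prediction, and the screen looks level in the grip. Lowering onto the head.

```bash
python3 -m handwheel '[[[13.6,-4.3,15],[0,0,0],1],[[13.6,-4.3,30],[0,0,0],1],[[0,0,30],[0,0,0],1],[[0,0,12],[0,0,0],1],[[0,0,6],[0,0,0],1],[[0,0,3],[0,0,0],1],[[0,0,0],[0,0,0],1],[[0,0,0],[0,0,0],1]]'; python3 -m handwheel '[[[0,0,2],[0,0,0],1],[[0,0,1],[0,0,0],1],[[0,0,0],[0,0,0],1]]'
```

```text
clock: 14.28
position: [0.6262, -0.0833, 0.1145]
ee_rot: [0.001, 0.155, 0.988, -0.0]
contact_force: [0.1, -0.2, 0.2]
width: 0.0535
gripper_force: 31.9
clock: 14.65
position: [0.6255, -0.0831, 0.1106]
ee_rot: [-0.0, 0.155, 0.988, 0.0]
contact_force: [0.3, 0.4, -1.4]
width: 0.0534
gripper_force: 31.9
```

```bash
python3 -m handwheel '[[[1,0,1.5],[0,0,0],1],[[0,0,0.5],[0,0,0],1],[[0,0,0],[0,0,0],1]]'
```

```text
clock: 15.02
position: [0.6247, -0.0828, 0.1091]
ee_rot: [0.0, 0.155, 0.988, 0.0]
contact_force: [-0.7, 0.8, 2.0]
width: 0.0538
gripper_force: 32.2
```

```bash
python3 -m handwheel '[[[0,0,0],[0,0,0],0.2],[[0,0,0],[0,0,0],-0.3],[[0,0,0],[0,0,0],-1],[[0,0,0],[0,0,0],-1],[[0,0,-15],[0,0,0],-1],[[0,0,-40],[0,0,0],-1],[[0,0,-40],[0,0,0],-1],[[0,0,0],[0,0,0],-1],[[0,0,0],[0,0,0],-1]]'
python3 - <<'E'
from h import *
s=readout.get_state();print(s["position"],s["ee_rot"],s["width"])
im=vision.get_image("wrist");import pickle;pickle.dump(s,open("w6.pkl","wb"));cv2.imwrite("pics/w6.png",im)
def ov(c,r,zz):
    q=np.array([proj("wrist",[c[0]+r*np.cos(t),c[1]+r*np.sin(t),zz],s) for t in np.linspace(0,6.28,200)]).astype(np.float32);e=cv2.fitEllipse(q);print(e);cv2.ellipse(im,e,(0,0,255),1)
ov([.6236,-.083],.028,.119); 
cv2.imwrite("pics/w6c.png",cv2.resize(im[110:310,220:420],None,fx=3,fy=3))
E
```

```text
clock: 16.15
position: [0.6244, -0.0828, 0.204]
ee_rot: [0.0, 0.155, 0.988, 0.0]
contact_force: [0.0, -0.0, 0.9]
width: 0.0856
gripper_force: 0.0
[ 0.62437564 -0.08281452  0.20401442] [2.33091301e-05 1.54779766e-01 9.87948998e-01 4.59245198e-06] 0.08559509900371286
((319.178955078125, 203.24301147460938), (77.96659851074219, 81.11589050292969), 90.04994201660156)
```

View pics/w6c.png

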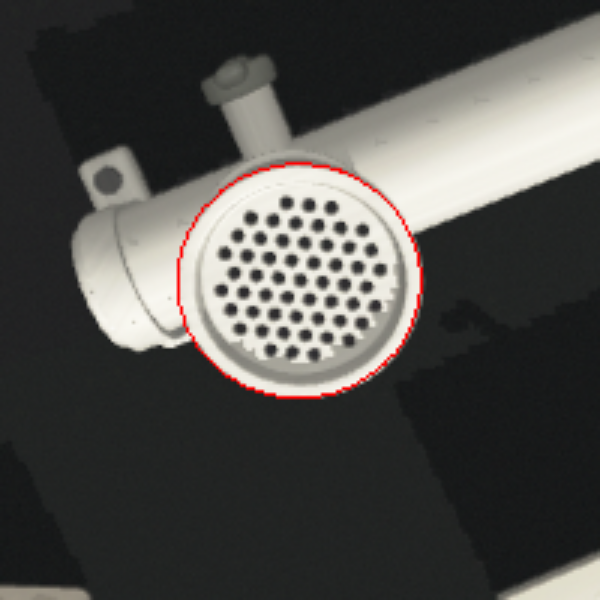

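The screen is seated, with its rim on the predicted circle at (0.6236, −0.083). On to the tall funnel.

```bash
python3 -m handwheel '[[[23,-38,-2],[0,0,0],-1],[[23,-38,-2],[0,0,0],-1],[[23,-38,-2],[0,0,0],-1],[[23,-38,-2],[0,0,0],-1],[[23,-38,-2],[0,0,0],-1],[[23,-38,-2],[0,0,0],-1],[[23,-38,-2],[0,0,0],-1],[[24,-39,-2],[0,0,0],-1],[[0,0,0],[0,0,0],-1],[[0,0,0],[0,0,0],-1]]'
python3 - <<'E'
from h import *
s=readout.get_state();print(s["position"],s["ee_rot"],s["qpos"])
im=vision.get_image("wrist");import pickle;pickle.dump(s,open("w7.pkl","wb"));cv2.imwrite("pics/w7.png",im)
def ov(c,r,zz):
    q=np.array([proj("wrist",[c[0]+r*np.cos(t),c[1]+r*np.sin(t),zz],s) for t in np.linspace(0,6.28,200)]).astype(np.float32);e=cv2.fitEllipse(q);print(e);cv2.ellipse(im,e,(0,0,255),1)
ov([.354,-.317],.026,.0845); 
cv2.imwrite("pics/w7c.png",im)
E
```

```text
clock: 17.45
position: [0.3551, -0.3161, 0.2189]
ee_rot: [-0.0, 0.155, 0.988, 0.001]
contact_force: [0.3, -0.9, -0.2]
width: 0.0855
gripper_force: 0.0
[ 0.3551404  -0.31605142  0.21888636] [-4.90364944e-04  1.55168032e-01  9.87887440e-01  1.02301340e-03] [-8.74422163e-01  1.34416893e-01  1.72415930e+00  9.32190251e-04
  1.28510178e+00 -2.13388685e+00]
((317.8821716308594, 187.25946044921875), (61.067325592041016, 62.70233917236328), 90.7381591796875)
```

View pics/w7c.png

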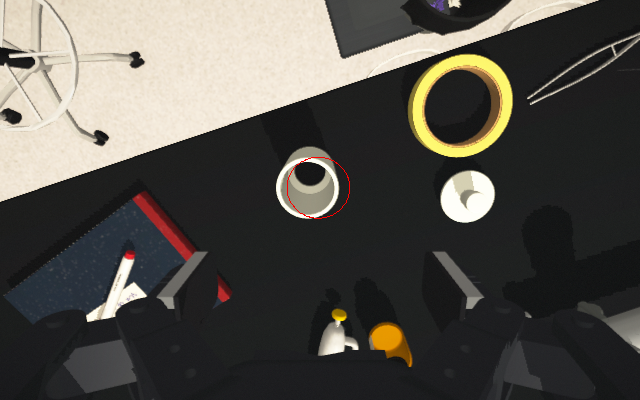

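Funnel rim centre is at (307.5,188), about 10 px left of the guess. The lid flange is at (468,197).

Run:
```python
from h import *
import pickle
s=pickle.load(open("w7.pkl","rb"))
f=plane("wrist",(307.5,188),.0845,s);l=plane("wrist",(468,197),.013,s);print(f,l,totool(np.r_[f-s["position"][:2],0]*1000,s))
c=f
q=np.array([proj("wrist",[c[0]+.026*np.cos(t),c[1]+.026*np.sin(t),.0845],s) for t in np.linspace(0,6.28,200)]);print(q.min(0),q.max(0))
im=cv2.imread("pics/w7.png");g=cv2.cvtColor(im,6)
for x0,x1,y0,y1 in ((265,350,140,230),(430,505,160,235)):
    m=(g[y0:y1,x0:x1]>110).astype(np.uint8);ys,xs=np.where(m);print(xs.min()+x0,xs.max()+x0,ys.min()+y0,ys.max()+y0)
```

```text
[ 0.35136267 -0.32520626] [ 0.42779055 -0.17497527] [ 0.78915903 -9.87213997 -0.01743661]
[276.12945783 156.73388066] [338.84026174 217.80404054]
276 338 147 218
440 494 170 222
```

```bash
python3 -m handwheel '[[[0.4,-5,20],[0,0,0],-1],[[0.4,-5,40],[0,0,0],-1],[[0,0,30],[0,0,0],-1],[[0,0,40],[0,0,0],-1],[[0,0,35],[0,0,0],-1],[[0,0,14],[0,0,0],-0.5],[[0,0,0],[0,0,0],0],[[0,0,0],[0,0,0],0.5],[[0,0,0],[0,0,0],1],[[0,0,0],[0,0,0],1],[[0,0,0],[0,0,0],1],[[0,0,0],[0,0,0],1]]' 30
```

```text
clock: 19.0
position: [0.3514, -0.326, 0.0409]
ee_rot: [0.0, 0.155, 0.988, -0.0]
contact_force: [-0.1, 0.3, -0.9]
width: 0.0518
gripper_force: 31.4
```

```bash
python3 -m handwheel '[[[0,0,-20],[0,0,0],1],[[0,0,-50],[0,0,0],1],[[0,0,-50],[0,0,0],1],[[0,0,-50],[0,0,0],1],[[-23,39,0],[0,0,0],1],[[-23,39,0],[0,0,0],1],[[-23,39,0],[0,0,0],1],[[-23,39,0],[0,0,0],1],[[-23,39,0],[0,0,0],1],[[-23,39,0],[0,0,0],1],[[-23,39,0],[0,0,0],1],[[-23,41,0],[0,0,0],1],[[0,0,0],[0,0,0],1],[[0,0,0],[0,0,0],1],[[0,0,0],[0,0,0],1]]'
python3 - <<'E'
from h import *
s=readout.get_state();print(s["position"],s["ee_rot"],s["width"],totool(np.r_[623.6,-83.2,s["position"][2]*1e3]-s["position"]*1000,s))
im=vision.get_image("wrist");import pickle;pickle.dump(s,open("w8.pkl","wb"))
c=s["position"];z=c[2]+.0436
for r in (.026,.0225):
  q=np.array([proj("wrist",[c[0]+r*np.cos(t),c[1]+r*np.sin(t),z],s) for t in np.linspace(0,6.28,200)]).astype(np.float32);e=cv2.fitEllipse(q);cv2.ellipse(im,e,(0,0,255),1)
sd=vision.get_image("side")[110:260,220:330]
im=np.hstack([im[:,160:480],cv2.resize(sd,None,fx=2.667,fy=2.667)]);print(im.shape)
cv2.imwrite("pics/w8.png",im)
E
```

```text
clock: 20.88
position: [0.6217, -0.0841, 0.2108]
ee_rot: [-0.0, 0.155, 0.988, -0.0]
contact_force: [-0.3, -1.0, -0.6]
width: 0.0518
gripper_force: 31.9
[ 0.62173738 -0.08410401  0.21076631] [-3.66020242e-04  1.55330129e-01  9.87862542e-01 -1.24063178e-04] 0.051834227082642945 [-1.49530691  1.43200818 -0.00153755]
(400, 613, 3)
```

View pics/w8.png

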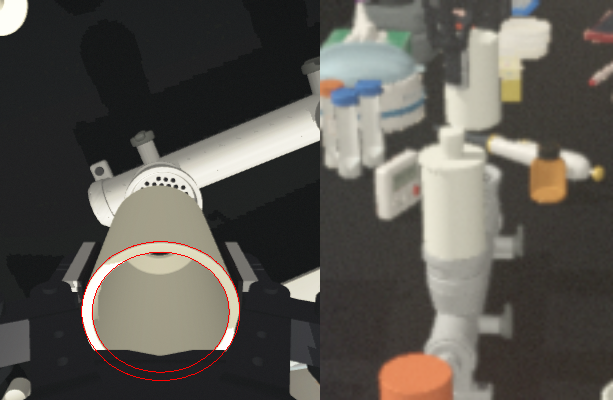

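The held funnel is upright and centred on its predicted rim. A small correction, then lowering.

```bash
python3 -m handwheel '[[[-1.5,1.4,0],[0,0,0],1],[[0,0,10],[0,0,0],1],[[0,0,20],[0,0,0],1],[[0,0,10],[0,0,0],1],[[0,0,6],[0,0,0],1],[[0,0,3],[0,0,0],1],[[0,0,0],[0,0,0],1],[[0,0,0],[0,0,0],1]]'; python3 -m handwheel '[[[0,0,2],[0,0,0],1],[[0,0,1.5],[0,0,0],1],[[0,0,0],[0,0,0],1]]'
```

```text
clock: 21.98
position: [0.6249, -0.0825, 0.1623]
ee_rot: [0.001, 0.155, 0.988, 0.0]
contact_force: [-0.1, -0.0, -0.4]
width: 0.0517
gripper_force: 31.9
clock: 22.35
position: [0.6244, -0.0824, 0.1581]
ee_rot: [-0.0, 0.155, 0.988, 0.0]
contact_force: [0.3, -0.1, -1.4]
width: 0.0516
gripper_force: 31.9
```

```bash
python3 -m handwheel '[[[0.5,0,1.5],[0,0,0],1],[[0,0,1],[0,0,0],1],[[0,0,0],[0,0,0],1],[[0,0,0],[0,0,0],1]]'
```

```text
clock: 22.85
position: [0.6241, -0.0823, 0.1558]
ee_rot: [0.0, 0.155, 0.988, 0.0]
contact_force: [0.1, 0.1, -1.0]
width: 0.0515
gripper_force: 31.9
```

```bash
python3 -m handwheel '[[[0,0,0.8],[0,0,0],1],[[0,0,0],[0,0,0],1],[[0,0,0],[0,0,0],1]]'
```

```text
clock: 23.22
position: [0.624, -0.0823, 0.155]
ee_rot: [-0.0, 0.155, 0.988, 0.0]
contact_force: [0.2, -0.2, -1.4]
width: 0.0516
gripper_force: 31.9
```

```bash
python3 -m handwheel '[[[0,0,1],[0,0,0],1],[[0,0,0],[0,0,0],1],[[0,0,0],[0,0,0],1]]'
```

```text
clock: 23.6
position: [0.6243, -0.0823, 0.1547]
ee_rot: [0.0, 0.155, 0.988, 0.0]
contact_force: [-0.8, 0.0, 3.8]
width: 0.0518
gripper_force: 32.1
```

```bash
python3 -m handwheel '[[[0,0,0],[0,0,0],0.2],[[0,0,0],[0,0,0],-0.3],[[0,0,0],[0,0,0],-1],[[0,0,0],[0,0,0],-1],[[0,0,-15],[0,0,0],-1],[[0,0,-40],[0,0,0],-1],[[0,0,-50],[0,0,0],-1],[[0,0,-15],[0,0,0],-1],[[0,0,0],[0,0,0],-1],[[0,0,0],[0,0,0],-1]]'
python3 - <<'E'
from h import *
s=readout.get_state();print(s["position"],s["ee_rot"],totool(np.r_[427.5,-174,0]-s["position"]*1000,s))
im=vision.get_image("wrist");import pickle;pickle.dump(s,open("w9.pkl","wb"));cv2.imwrite("pics/w9.png",im)
c=[.6236,-.083]
q=np.array([proj("wrist",[c[0]+.026*np.cos(t),c[1]+.026*np.sin(t),.199],s) for t in np.linspace(0,6.28,200)]);print(q.min(0),q.max(0))
g=cv2.cvtColor(im,6);e=cv2.HoughCircles(cv2.GaussianBlur(g,(3,3),0),cv2.HOUGH_GRADIENT,1,20,param1=120,param2=25,minRadius=30,maxRadius=65);print(e)
E
```

```text
clock: 24.85
position: [0.6231, -0.082, 0.2723]
ee_rot: [-0.002, 0.155, 0.988, 0.0]
contact_force: [0.3, -0.2, 0.2]
width: 0.0856
gripper_force: 0.0
[ 0.62313966 -0.08204013  0.27225984] [-1.59255176e-03  1.54777082e-01  9.87948117e-01  1.91785515e-04] [ 157.26888334 -147.35416504  272.78226886]
[279.17101638 172.93886155] [358.1193559  248.45040543]
[[[319.5 210.5  33.6]
  [571.5 121.5  56.1]
  [497.5 114.5  37.1]
  [556.5 105.5  52.8]
  [581.5 238.5  38. ]
  [185.5  13.5  32.4]
  [314.5 183.5  31. ]]]
```

Seated: the inner rim circle was found at (319.5,210.5) r 33.6, predicted (318.6,210.7) r 34. Next, the lid.

```bash
python3 -m handwheel '[[[31,-29,0],[0,0,0],-1],[[31,-29,0],[0,0,0],-1],[[31,-29,10],[0,0,0],-1],[[32,-30,40],[0,0,0],-1],[[32,-30,42],[0,0,0],-1],[[0,0,0],[0,0,0],-0.2],[[0,0,0],[0,0,0],-0.2],[[0,0,0],[0,0,0],-0.2]]'
python3 - <<'E'
from h import *
s=readout.get_state();print(s["position"],s["ee_rot"])
im=vision.get_image("wrist");import pickle;pickle.dump(s,open("w10.pkl","wb"));cv2.imwrite("pics/w10.png",im)
c=[.4275,-.174]
for r,z in((.028,.013),(.0105,.035)):
  q=np.array([proj("wrist",[c[0]+r*np.cos(t),c[1]+r*np.sin(t),z],s) for t in np.linspace(0,6.28,200)]);print(q.min(0),q.max(0),q.mean(0))
g=cv2.cvtColor(im,6);m=(g>110).astype(np.uint8);n,L,st,ce=cv2.connectedComponentsWithStats(m)
for i in range(1,n):
  if 1000<st[i,4]<6000: print(st[i],ce[i])
E
```

```text
clock: 25.9
position: [0.4315, -0.1747, 0.1829]
ee_rot: [0.001, 0.154, 0.988, -0.0]
contact_force: [0.7, -0.3, 0.4]
width: 0.051
gripper_force: 0.0
[ 0.43147384 -0.17465187  0.18287294] [ 1.31921206e-03  1.54426301e-01  9.88003372e-01 -3.37902898e-04]
[288.83629188 144.68983513] [349.30064769 204.12631196] [319.11041245 174.8824789 ]
[306.90302235 168.14424579] [331.19293457 191.92045168] [319.06468613 180.1390733 ]
[ 239    7  115  122 5197] [294.47392727  63.92110833]
[ 287  145   62   60 2880] [317.30798611 174.678125  ]
[ 527  255  113   80 4173] [592.73400431 301.749341  ]
```

```bash
python3 -m handwheel '[[[2,-0.8,20],[0,0,0],-0.2],[[2,-0.9,40],[0,0,0],-0.2],[[0,0,50],[0,0,0],-0.2],[[0,0,35],[0,0,0],-0.2],[[0,0,15],[0,0,0],-0.2],[[0,0,6],[0,0,0],-0.2],[[0,0,0],[0,0,0],0],[[0,0,0],[0,0,0],0.3],[[0,0,0],[0,0,0],1],[[0,0,0],[0,0,0],1],[[0,0,0],[0,0,0],1],[[0,0,0],[0,0,0],1],[[0,0,0],[0,0,0],1]]' 25
```

```text
clock: 27.58
position: [0.4261, -0.175, 0.0169]
ee_rot: [0.001, 0.155, 0.988, -0.0]
contact_force: [-0.2, 0.5, 6.1]
width: 0.0199
gripper_force: 24.8
```

```bash
python3 -m handwheel '[[[0,0,-10],[0,0,0],1],[[0,0,-40],[0,0,0],1],[[0,0,-60],[0,0,0],1],[[0,0,-60],[0,0,0],1],[[0,0,-60],[0,0,0],1],[[-30,28,-10],[0,0,0],1],[[-32,30,0],[0,0,0],1],[[-32,30,0],[0,0,0],1],[[-32,30,0],[0,0,0],1],[[-33,30,0],[0,0,0],1],[[0,0,0],[0,0,0],1],[[0,0,0],[0,0,0],1],[[0,0,0],[0,0,0],1]]'
python3 - <<'E'
from h import *
s=readout.get_state();print(s["position"],s["ee_rot"],s["width"],s["gripper_force"],totool(np.r_[622.8,-82.7,s["position"][2]*1e3]-s["position"]*1000,s))
im=vision.get_image("wrist");import pickle;pickle.dump(s,open("w11.pkl","wb"));cv2.imwrite("pics/w11.png",im)
c=s["position"]
for r,cc,z in((.028,c,c[2]-.004),(.0105,c,c[2]+.018),(.026,[.6236,-.083],.199)):
  q=np.array([proj("wrist",[cc[0]+r*np.cos(t),cc[1]+r*np.sin(t),z],s) for t in np.linspace(0,6.28,200)]).astype(np.float32);e=cv2.fitEllipse(q);cv2.ellipse(im,e,(0,0,255),1)
cv2.imwrite("pics/w11c.png",cv2.resize(im[130:350,200:440],None,fx=2.7,fy=2.7))
E
```

```text
clock: 29.2
position: [0.6207, -0.0828, 0.2563]
ee_rot: [-0.0, 0.155, 0.988, -0.0]
contact_force: [-0.6, 0.3, 0.6]
width: 0.02
gripper_force: 24.7
[ 0.62071036 -0.08283731  0.25632901] [-2.66142271e-04  1.55205411e-01  9.87882175e-01 -1.32233993e-04] 0.01995476188891904 24.66157078742981 [-1.94686222e+00  7.71485548e-01 -1.20911064e-03]
```

View pics/w11c.png

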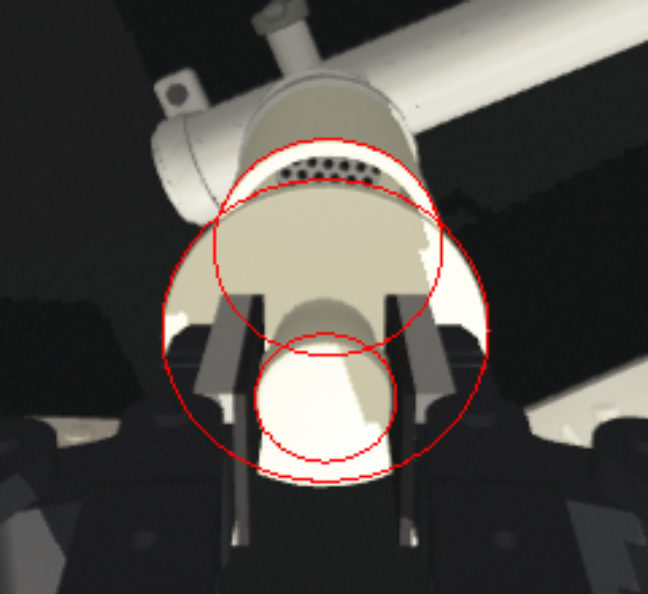

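The lid is level in the grip, offset about 1 mm in +x as expected, and the funnel rim lies on its predicted circle. Correcting and lowering.

```bash
python3 -m handwheel '[[[-1.5,0.6,0],[0,0,0],1],[[0,0,10],[0,0,0],1],[[0,0,20],[0,0,0],1],[[0,0,9],[0,0,0],1],[[0,0,4],[0,0,0],1],[[0,0,2],[0,0,0],1],[[0,0,0],[0,0,0],1],[[0,0,0],[0,0,0],1]]'; python3 -m handwheel '[[[0,0,2],[0,0,0],1],[[0,0,1],[0,0,0],1],[[0,0,0],[0,0,0],1],[[0,0,0],[0,0,0],1]]'
```

```text
clock: 30.25
position: [0.6238, -0.0822, 0.2115]
ee_rot: [0.001, 0.155, 0.988, -0.0]
contact_force: [-0.0, 0.4, 0.2]
width: 0.0198
gripper_force: 24.7
clock: 30.75
position: [0.6236, -0.0822, 0.208]
ee_rot: [0.0, 0.155, 0.988, 0.0]
contact_force: [-0.3, -0.3, -0.6]
width: 0.02
gripper_force: 24.7
```

```bash
python3 -m handwheel '[[[0.8,0,1],[0,0,0],1],[[0,0,0],[0,0,0],1],[[0,0,0],[0,0,0],1]]';  python3 -m handwheel '[[[0,0,0.7],[0,0,0],1],[[0,0,0],[0,0,0],1],[[0,0,0],[0,0,0],1]]'
```

```text
clock: 31.12
position: [0.6228, -0.0819, 0.207]
ee_rot: [0.0, 0.155, 0.988, 0.0]
contact_force: [0.1, 0.4, -1.2]
width: 0.0201
gripper_force: 24.7
clock: 31.5
position: [0.623, -0.0819, 0.2069]
ee_rot: [0.0, 0.155, 0.988, 0.0]
contact_force: [-1.4, 0.4, 4.2]
width: 0.0199
gripper_force: 25.0
```

Contact at the computed home height. Releasing.

```bash
python3 -m handwheel '[[[0,0,0],[0,0,0],0.4],[[0,0,0],[0,0,0],0.2],[[0,0,0],[0,0,0],0],[[0,0,0],[0,0,0],0],[[0,0,-15],[0,0,0],0],[[0,0,-30],[0,0,0],0],[[0,0,-30],[0,0,0],0],[[0,0,-10],[0,0,0],0],[[0,0,0],[0,0,0],0],[[0,0,0],[0,0,0],0]]'
python3 - <<'E'
from h import *
s=readout.get_state();print(s["position"],s["ee_rot"],s["width"])
im=vision.get_image("wrist");cv2.imwrite("pics/w12.png",im);sd=vision.get_image("side");sc=vision.get_image("scene");cv2.imwrite("pics/sd12.png",sd);cv2.imwrite("pics/sc12.png",sc)
c=[.6236,-.083]
for r,z in((.028,.203),(.0105,.225)):
  q=np.array([proj("wrist",[c[0]+r*np.cos(t),c[1]+r*np.sin(t),z],s) for t in np.linspace(0,6.28,200)]);print(q.min(0),q.max(0))
g=cv2.cvtColor(im,6)
for y in (180,190,200,210,220,230,240): 
  xs=np.where(abs(np.diff(g[y,240:400].astype(int)))>25)[0]+240; print(y,xs.tolist())
ys=np.where(abs(np.diff(g[120:320,319].astype(int)))>15)[0]+120;print(ys.tolist())
# scene expected: lid knob top and rim
for n in("scene",): print(n,[proj(n,[*c,z]).round(1).tolist() for z in(.225,.203,.111,.085)])
print(cv2.absdiff(cv2.imread("pics/scene0.png"),sc)[185:210,262:290].mean())
E
```

```text
clock: 32.75
position: [0.6221, -0.0818, 0.29]
ee_rot: [-0.001, 0.155, 0.988, 0.0]
contact_force: [-0.5, -0.0, 0.0]
width: 0.0427
gripper_force: 0.0
[ 0.62214761 -0.08179667  0.29001255] [-1.17183495e-03  1.54771055e-01  9.87949658e-01  1.46728162e-04] 0.04271960582835414
[278.66994349 167.62873613] [358.89256311 244.61719132]
[302.23183278 201.20129212] [335.22957016 232.60890531]
180 [259, 260, 273, 274, 289, 290, 291, 323, 348, 349, 350]
190 [263, 264, 277, 278, 326, 355, 356]
200 [268, 269, 280, 310, 328, 329, 358, 359, 360]
210 [279, 280, 304, 305, 333, 335, 359, 360]
220 [281, 282, 356, 357, 358]
230 [287, 288, 350, 351, 352]
240 [299, 300, 301, 338, 339, 340]
[146, 147, 148, 149, 151, 152, 167, 168, 195, 196, 201, 202, 244, 245]
scene [[382.4, 160.5], [381.5, 167.4], [378.0, 193.9], [377.1, 200.8]]
3.1076190476190475
```

The lid's outline (rows 167.5–244.7, columns 279.5–359.5) agrees with the home prediction (167.6–244.6, 278.7–358.9), and the gripper is clear. Handing in.

```bash
python3 -c "from rig import manip; print(manip.sign_off())"
```

```text
the job is handed in; nothing more can be done
None
```

The second filter is built on the free port (head, screen, tall funnel, lid); the wrist-camera checks put each part within about 1 mm of its home position, and I handed the job in at about 33 s, but no verdict came back.

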